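# Find the full seasoning tin by hefting and hold it up

## Robot

A 7-joint arm with a two-finger parallel gripper is mounted at the origin on the work surface; the furniture and walls round the work are solid. World frame = base frame: x ahead of the robot, y to its left, z up, the work surface at z = 0. Lengths are in m, angles in rad, forces in N, time in s.
With the tool pointing down it reaches from about 0.35 to 0.9 m from the base axis. Payload 8.1 kg.
Tool frame: the origin (TCP) lies on the centre line of the jaws, within the pads' length; the fingertips stand 14 mm ahead of it and the grasp point (between the pads) lies 5 mm behind it; z points along the fingers, y is the line along which they close (so a half turn about z gives the same grasp; the last joint's range is limited). The gripper opens to 92 mm and grips with 3 to 60 N. Pads are 19 mm wide; open, the fingers measure 130 mm over their backs; the gripper's body (75 mm by 190 mm) begins 47 mm behind the grasp point.
Start: joints at [-0.103, 0.434, 0.025, 1.573, -0.012, 1.134, -0.075], TCP at [0.625, -0, 0.241] pointing down, gripper open.
Joint ranges: [-2.62, 2.62], [-0.44, 2.09], [-1.27, 1.32], [0.08, 2.57], [-1.32, 4.46], [0.12, 2], [-2.74, 2.74]. Speed limits (rad/s): [2.22, 2.22, 3.01, 3.01, 3.14, 3.14, 3.14].

## Interface

Orientations are given as a 3x3 rotation matrix whose columns are the frame's x, y, z axes.
In Python, from rig import telemetry, viewer, manip gives the robot as it stands.
- The arm moves only by the tool step_arm, never from a script. Its argument "deltas" is a list of rows, each an object with "fingers": the opening in per cent of the stroke, from 0 (shut) to 100 (fully open); "dp": the shift along the world's x, y, z in cm, a list of three; "dr": the turn, a rotation vector about the world's x, y, z in degrees, a list of three. A call has 1 to 20 rows; each row is the pose to reach, as a shift and turn from the pose commanded when the call began; what a row does not reach only later rows make up. A row lasts 1/10 s, in which the tool goes at most 50 mm and 8.59 degrees, less where a joint would pass 70% of its speed; a pose out of reach is approached as far as the arm can. A call with a gripper value outside its range is refused whole. The fingers move at their own pace and stop on an object; the grip force is fixed at half the most. Time passes only in rows, so rows that repeat a pose let the fingers close. It gives the time, the measured TCP pose, the force, the opening and the grip force at its end, in the units of the state.
- telemetry.get_obs(): the state, without advancing time (a new reading comes with each control period).
- viewer.grab_frame(name): name is "scene" or "side" or "wrist"; returns a dict with "frame" (480x640x3 uint8, red, green, blue), "mtx" (3x3 intrinsics, pixels), "dist_coeffs" ([k1, k2, p1, p2, k3] as OpenCV has them; the pictures are not rectified), "R" (3x3) and "t" (3): a world point X has camera coordinates R X + t. Camera axes: x right, y down, z forward; pixel columns grow to the right and rows downward; lengths in m; the calibration is good to about 2 mm. A picture is of the moment at which its call begins. There is no depth.
- manip.job_done(): hands the job in; it is judged then, once.
The state is a dict: "time_s": time; "joint_positions": joint angles; "joint_vel": joint speeds; "joint_torque": joint torques, N m; "tool_pos": TCP position; "ee_rot": TCP orientation; "force": force on the tool from outside, world axes, zero at the start; "moment": the same for the moment, N m; "opening": finger opening in m; "gripper_force": force on a finger pad.
Only numpy, scipy, OpenCV 4.12 (cv2) and the standard library are available. Lean on these libraries where they do the work, as an engineer would, in place of code of your own. Each camera call takes 0.05 s, during which the arm holds its last target. There are 200 camera calls.

## Task

The three closed seasoning tins in the rack look the same, but only one is full, and I need it now to finish the meals. Work along the row from your left to your right so that none is missed: lift each tin straight up clear of the rack to feel its weight and set it back gently in its own well (you may keep hold of the last one if it is the heaviest), always upright and without disturbing anything else. Then hold up the heaviest one over the rack, upright and still, its base at least 15 cm above the table, with the other two back in their wells, and finish while still holding it so that I can take it from you.

Things in the scene. Friction and masses are not known exactly. Their poses are not given: they have to be found in the camera images.
- tin_rack: fixed dark steel rack, 94 (x) x 312 (y; 334 over end bows) x 44 mm high; origin on the table under its middle; x away from the robot, y along the row to the robot's left (yaw up to 0.25 rad). Three round 66 mm wells in the top plate at y = +100, 0, -100 mm (left, middle, right). Tins stand on its floor, 7 mm above the table; plate top 44 mm; a tin is clear after 37 mm of lift
- tin_a_mid (a point): centre (on the axis, half-way up) of one of three identical closed upright steel tins, 60 mm diameter (lid 62), 105 mm high, z axis up; each stands in one of the rack's wells (which varies), underside 7 mm and top 112 mm above the table, so 68 mm of it is clear above the rack's plate. Weight 0.15 to 0.7 kg; the full one at least 0.2 kg heavier than the others
- tin_b_mid (a point): centre (on the axis, half-way up) of one of three identical closed upright steel tins, 60 mm diameter (lid 62), 105 mm high, z axis up; each stands in one of the rack's wells (which varies), underside 7 mm and top 112 mm above the table, so 68 mm of it is clear above the rack's plate. Weight 0.15 to 0.7 kg; the full one at least 0.2 kg heavier than the others
- tin_c_mid (a point): centre (on the axis, half-way up) of one of three identical closed upright steel tins, 60 mm diameter (lid 62), 105 mm high, z axis up; each stands in one of the rack's wells (which varies), underside 7 mm and top 112 mm above the table, so 68 mm of it is clear above the rack's plate. Weight 0.15 to 0.7 kg; the full one at least 0.2 kg heavier than the others
- slotted_spoon: bystander: black slotted spoon with a blue handle, 311 x 66 x 25 mm, lying on the table to the right of the rack; origin at the centre of its underside. Leave it alone
- herb_pot: bystander: small steel pot with green herbs, 70 mm diameter, 36 mm high, behind the rack; origin at the centre of its underside. Leave it alone
- crumb_pot: bystander: small steel pot with pale crumbs, 64 mm diameter, 33 mm high, behind the rack; origin at the centre of its underside. Leave it alone
Mind the look-alikes: they are no part of the job. What is shaped like the part that bears tin_b_mid but blue or pink is not meant. What is shaped like the part that bears tin_c_mid but green is not meant.

How it is judged:
By the outcome, as a careful person would: the job done as asked, in the order asked, and still so for the second after the job is handed in, while the arm keeps its last pose, push and grip.
It also fails if it takes over 58 s, if anything falls off the work surface, if the arm or the gripper's body presses on something with over 40 N, if the wrist force passes 120 N, or if a joint passes its speed limit or range.

## Working session

There is one attempt and no reset: what is moved stays moved. The work goes in short steps, Python scripts to look and compute and a tool call to move; the robot and the scene stay as the last step left them, time stands still between calls to the robot, and variables do not carry over. Pictures are saved under pics/ and viewed, at most 10 in all, crops included, and the job is handed in when it is done.

Besides the shell and the picture viewer there is one more tool, called after "Call:" as name(argument=value, ...), one argument or row to a line, values as JSON. step_arm: Moves the arm, as the interface text tells. Its arguments: {"type":"object","properties":{"deltas":{"type":"array","items":{"type":"object","properties":{"fingers":{"type":"number"},"dp":{"type":"array","items":{"type":"number"}},"dr":{"type":"array","items":{"type":"number"}}}}}},"required":["deltas"]}

```bash
mkdir -p pics
python3 - <<'E'
from rig import telemetry, viewer
import cv2,pickle,numpy as np
d={}
for n in("scene","side","wrist"):
    f=viewer.grab_frame(n);d[n]=f
    cv2.imwrite(f"pics/{n}0.png",f["frame"][:,:,::-1])
    print(n,np.round(-np.array(f["R"]).T@f["t"],3),f["dist_coeffs"])
pickle.dump(d,open("d0.pkl","wb"))
o=telemetry.get_obs();print(o["time_s"],o["tool_pos"],o["ee_rot"],o["force"],o["opening"])
E
```

```text
scene [0.168 0.428 0.745] [-0.07292292  0.          0.          0.          0.        ]
side [ 1.284 -0.673  0.778] [0.03482139 0.         0.         0.         0.        ]
wrist [0.626 0.066 0.384] [-0.05028262  0.          0.          0.          0.        ]
0.15 [ 6.24618806e-01 -4.40250778e-05  2.40132874e-01] [[ 1.04887198e-04  9.99999255e-01 -1.21644144e-03]
 [ 9.99999988e-01 -1.05021880e-04 -1.10654214e-04]
 [-1.10781885e-04 -1.21642982e-03 -9.99999254e-01]] [-0.33819329  0.32311282 -0.34721656] 0.0917146380863991
```

View pics/scene0.png

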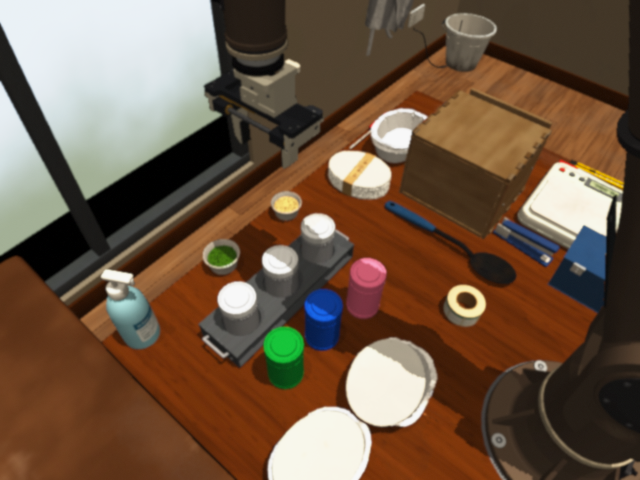

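View pics/wrist0.png

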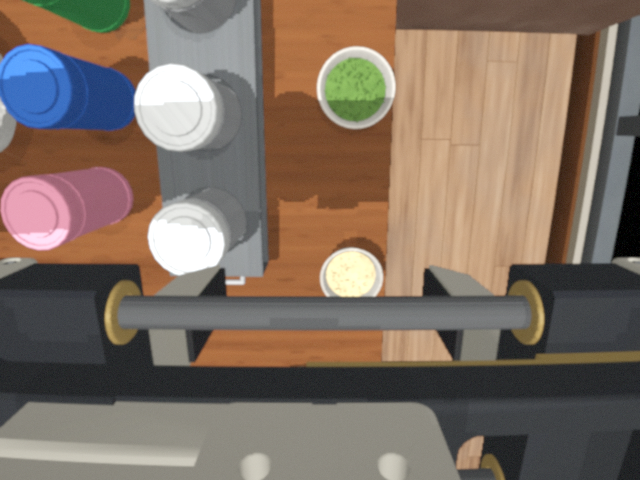

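View pics/side0.png

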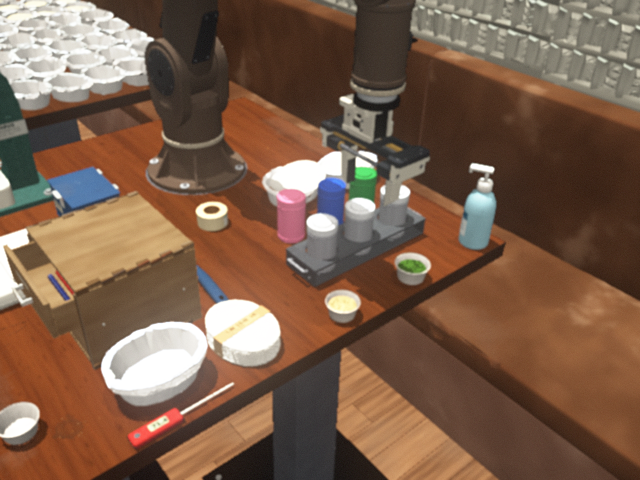

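The scene view shows three white/steel tins in the rack, with lids at about (238,293) left, (281,257) middle and (318,225) right. The look-alikes stand in front of the rack: green (285,357), blue (322,320) and pink (366,288). In the wrist view the middle lid is at (180,108) and the right one at (190,235). The side view agrees. I choose the three white/steel tins in the wells, and will check them in a close crop.

```bash
cat > h.py <<'E'
import numpy as np,cv2
def ray(f,uv,z):
    K=np.array(f["mtx"]);D=np.array(f["dist_coeffs"]);R=np.array(f["R"]);t=np.array(f["t"]).ravel()
    p=cv2.undistortPoints(np.array(uv,float).reshape(-1,1,2),K,D).reshape(-1,2)
    d=np.c_[p,np.ones(len(p))]@R; c=-R.T@t
    return (c+d*((z-c[2])/d[:,2])[:,None])[:,:2]
def lids(f,roi,thr,z=.112,amin=300):
    x0,y0,x1,y1=roi; im=f["frame"][y0:y1,x0:x1]
    hsv=cv2.cvtColor(im,cv2.COLOR_RGB2HSV)
    m=((hsv[...,2]>=thr)&(hsv[...,1]<50)).astype(np.uint8)*255
    m=cv2.morphologyEx(m,cv2.MORPH_OPEN,np.ones((3,3)))
    out=[]
    for c in cv2.findContours(m,cv2.RETR_EXTERNAL,cv2.CHAIN_APPROX_NONE)[0]:
        if cv2.contourArea(c)<amin: continue
        c=cv2.convexHull(c).reshape(-1,2)+[x0,y0]
        w=ray(f,c,z); (cx,cy),(a,b),_=cv2.minAreaRect((w*1000).astype(np.float32))
        e=cv2.minEnclosingCircle((w*1000).astype(np.float32))
        out.append((c.mean(0).round(),round(cx,1),round(cy,1),round(a,1),round(b,1),np.round(e[0],1),round(e[1],1)))
    return out,m
E
python3 - <<'E'
import pickle,cv2,numpy as np
from h import *
d=pickle.load(open("d0.pkl","rb"))
for n,r in(("scene",(200,200,345,340)),("wrist",(135,0,250,275))):
  for thr in (170,200,220,240):
    print(n,thr)
    for o in lids(d[n],r,thr)[0]: print(*o)
a=cv2.resize(d["scene"]["frame"][205:340,195:350],None,fx=3,fy=3)
b=cv2.resize(d["wrist"]["frame"][0:275,130:270],None,fx=1.5,fy=1.5)
h=420;c=np.zeros((h,800,3),np.uint8)
c[:a.shape[0],:a.shape[1]]=a;c[:b.shape[0],500:500+b.shape[1]]=b
cv2.imwrite("pics/c1.png",c[:,:,::-1])
E
```

```text
scene 170
[236. 297.] 517.2 191.0 60.0 58.4 [516.9 191.4] 31.2
[278. 260.] 517.1 92.4 56.1 55.2 [516.2  93.5] 29.8
[320. 226.] 513.7 -11.3 54.1 57.5 [514.9  -9.5] 30.6
scene 200
[236. 298.] 517.0 190.9 58.8 59.0 [517.3 191.1] 30.3
[275. 264.] 515.6 105.0 56.4 29.0 [516.1  97.6] 28.3
[321. 223.] 514.1 -16.7 44.5 59.7 [515.5  -9.7] 29.9
scene 220
[236. 298.] 517.1 190.8 58.2 57.9 [517.4 190.7] 29.7
[321. 224.] 514.1 -16.7 41.7 57.4 [515.  -10.4] 29.0
scene 240
[237. 298.] 516.4 191.6 52.4 53.6 [516.6 192.3] 27.6
[322. 225.] 514.4 -16.2 35.1 53.2 [515.4  -8. ] 26.7
wrist 170
[184. 235.] 517.4 -8.1 61.4 56.7 [518.1 -10.5] 30.9
[176. 109.] 519.1 89.0 60.4 59.4 [519.3  89. ] 30.6
wrist 200
[187. 237.] 517.1 -8.6 60.2 55.2 [517.8 -10.4] 30.4
[173. 108.] 518.8 89.0 59.0 58.6 [518.9  89. ] 29.9
wrist 220
[182. 238.] 517.4 -8.6 59.6 54.3 [517.8 -10.5] 29.9
[178. 102.] 520.3 90.7 54.6 58.3 [518.9  89.4] 29.6
wrist 240
[187. 245.] 516.9 -17.5 43.3 58.8 [517.8 -10.4] 29.6
[172.  82.] 517.6 104.6 57.1 26.5 [518.2  95.1] 28.6
```

View pics/c1.png

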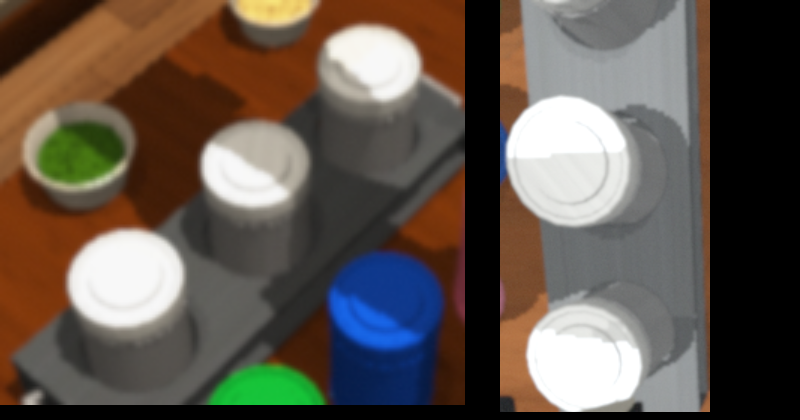

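The crop confirms three white-lidded tins in the wells. Both views put them near (517,190), (518,89) and (517,-10) mm, spaced 100 mm apart with rack yaw about 0. Next I check clearance to the look-alikes and the bottle.

Run:
```python
import pickle
from h import *
d=pickle.load(open("d0.pkl","rb"));s=d["scene"]
print("bottle base",ray(s,[[140,343]],0),"bottle body left/right",ray(s,[[122,345],[157,340]],0))
print("lids scene g,b,p",ray(s,[[284,346],[323,306],[367,272]],.105))
print("bottoms scene",ray(s,[[285,385],[322,347],[364,315]],0))
print("lids wrist b,p",ray(d["wrist"],[[42,88],[46,212]],.105))
print("side bottle base,top",ray(d["side"],[[475,245]],0), "herb,crumb",ray(s,[[221,255],[286,204]],.035))
print(np.array(s["R"])[2])
```

```text
bottle base [[0.63932501 0.32708796]] bottle body left/right [[0.66031433 0.3505679 ]
 [0.62119261 0.30353911]]
lids scene g,b,p [[0.40462429 0.20290572]
 [0.40444255 0.11082663]
 [0.39018246 0.0112443 ]]
bottoms scene [[0.39437139 0.21775534]
 [0.39167601 0.1245913 ]
 [0.37376817 0.02516397]]
lids wrist b,p [[0.41560059 0.10570398]
 [0.40216682 0.0113321 ]]
side bottle base,top [[0.66238904 0.30509608]] herb,crumb [[ 0.65081243  0.11476221]
 [ 0.64701441 -0.06655072]]
[ 0.39758237 -0.49146924 -0.77484595]
```

Call:
step_arm(
  deltas=[
    {"fingers":80,"dp":[-4,4,0]},
    {"fingers":80,"dp":[-6,8,0]},
    {"fingers":80,"dp":[-8,12,0]},
    {"fingers":80,"dp":[-10,16,0]},
    {"fingers":80,"dp":[-10.8,19,0]},
    {"fingers":80,"dp":[-10.8,19,0]},
    {"fingers":80,"dp":[-10.8,19,0]},
  ],
)

```text
invalid input
```

Call:
step_arm(
  deltas=[
    {"fingers":80,"dp":[-4,4,0],"dr":[0,0,0]},
    {"fingers":80,"dp":[-6,8,0],"dr":[0,0,0]},
    {"fingers":80,"dp":[-8,12,0],"dr":[0,0,0]},
    {"fingers":80,"dp":[-10,16,0],"dr":[0,0,0]},
    {"fingers":80,"dp":[-10.8,19,0],"dr":[0,0,0]},
    {"fingers":80,"dp":[-10.8,19,0],"dr":[0,0,0]},
    {"fingers":80,"dp":[-10.8,19,0],"dr":[0,0,0]},
  ],
)

```text
time_s: 0.85
tool_pos: [0.5168, 0.1903, 0.2406]
ee_rot: [[-0.002, 1.0, -0.0], [1.0, 0.002, -0.0], [-0.0, -0.0, -1.0]]
force: [0.3, -0.7, 0.1]
opening: 0.0737
gripper_force: 0.0
```

Call:
step_arm(
  deltas=[
    {"fingers":80,"dp":[0,0,-3],"dr":[0,0,0]},
    {"fingers":80,"dp":[0,0,-6],"dr":[0,0,0]},
    {"fingers":80,"dp":[0,0,-8],"dr":[0,0,0]},
    {"fingers":80,"dp":[0,0,-10],"dr":[0,0,0]},
    {"fingers":80,"dp":[0,0,-11.5],"dr":[0,0,0]},
    {"fingers":80,"dp":[0,0,-13],"dr":[0,0,0]},
    {"fingers":80,"dp":[0,0,-14.5],"dr":[0,0,0]},
    {"fingers":80,"dp":[0,0,-15.7],"dr":[0,0,0]},
    {"fingers":80,"dp":[0,0,-16.5],"dr":[0,0,0]},
    {"fingers":80,"dp":[0,0,-16.5],"dr":[0,0,0]},
    {"fingers":80,"dp":[0,0,-16.5],"dr":[0,0,0]},
  ],
)

```text
time_s: 1.95
tool_pos: [0.5173, 0.1897, 0.076]
ee_rot: [[0.001, 1.0, 0.0], [1.0, -0.001, -0.0], [-0.0, 0.0, -1.0]]
force: [-0.2, -1.0, 0.6]
opening: 0.0735
gripper_force: 0.0
```

Run:
```python
from rig import viewer
import cv2,numpy as np
a=viewer.grab_frame("scene")["frame"][190:400,140:400]
b=viewer.grab_frame("side")["frame"][130:290,270:470]
a=cv2.resize(a,(400,323));b=cv2.resize(b,(400,320))
cv2.imwrite("pics/c2.png",np.hstack([a[:320],b])[:,:,::-1])
```

```text
(no output)
```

View pics/c2.png

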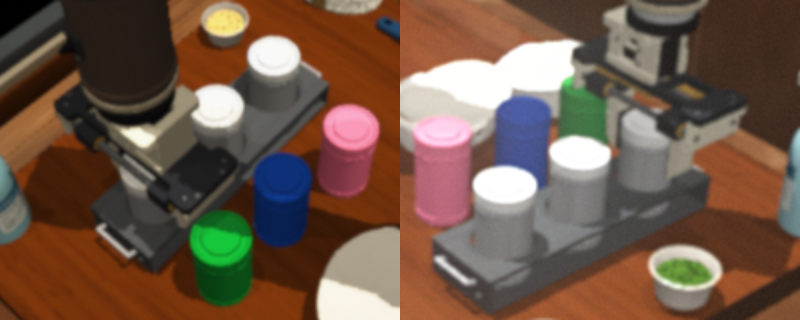

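The fingers straddle the left tin (crop left about (140,195), right about (645,150)), clear of the green look-alike and the rack. Closing.

Call:
step_arm(
  deltas=[
    {"fingers":0,"dp":[0,0,0],"dr":[0,0,0]},
    {"fingers":0,"dp":[0,0,0],"dr":[0,0,0]},
    {"fingers":0,"dp":[0,0,0],"dr":[0,0,0]},
    {"fingers":0,"dp":[0,0,0],"dr":[0,0,0]},
    {"fingers":0,"dp":[0,0,0],"dr":[0,0,0]},
  ],
)

```text
time_s: 2.55
tool_pos: [0.5172, 0.1901, 0.0761]
ee_rot: [[0.0, 1.0, 0.001], [1.0, -0.0, 0.0], [0.0, 0.001, -1.0]]
force: [-1.0, -0.1, 4.7]
opening: 0.0597
gripper_force: 30.0
```

Call:
step_arm(
  deltas=[
    {"fingers":0,"dp":[0,0,0.5],"dr":[0,0,0]},
    {"fingers":0,"dp":[0,0,1.5],"dr":[0,0,0]},
    {"fingers":0,"dp":[0,0,2.5],"dr":[0,0,0]},
    {"fingers":0,"dp":[0,0,3.5],"dr":[0,0,0]},
    {"fingers":0,"dp":[0,0,4.5],"dr":[0,0,0]},
    {"fingers":0,"dp":[0,0,5.5],"dr":[0,0,0]},
    {"fingers":0,"dp":[0,0,6],"dr":[0,0,0]},
    {"fingers":0,"dp":[0,0,6],"dr":[0,0,0]},
    {"fingers":0,"dp":[0,0,6],"dr":[0,0,0]},
    {"fingers":0,"dp":[0,0,6],"dr":[0,0,0]},
    {"fingers":0,"dp":[0,0,6],"dr":[0,0,0]},
    {"fingers":0,"dp":[0,0,6],"dr":[0,0,0]},
  ],
)

```text
time_s: 3.75
tool_pos: [0.5168, 0.1899, 0.1354]
ee_rot: [[0.0, 1.0, -0.001], [1.0, -0.0, -0.0], [-0.0, -0.001, -1.0]]
force: [-0.2, 0.6, -1.8]
opening: 0.0595
gripper_force: 30.0
```

```bash
cat > w.py <<'E'
from rig import telemetry, viewer
import numpy as np,cv2,sys
F=[]
for i in range(6):
    f=viewer.grab_frame("side");o=telemetry.get_obs();F.append(o["force"])
print(np.mean(F,0),np.std(F,0),o["time_s"],o["tool_pos"],o["joint_torque"])
cv2.imwrite(f"pics/{sys.argv[1]}.png",cv2.resize(f["frame"][130:290,270:470],(400,320))[:,:,::-1])
E
python3 w.py L1
```

```text
[ 0.05217837  0.1263224  -1.69898586] [0.54751348 0.41117439 0.4100889 ] 4.05 [0.51700777 0.18994865 0.13570499] [-1.49247611e-03 -6.16754150e+01 -1.81761123e-01 -2.63254112e+01
 -5.38575940e-02 -2.78913460e-03  2.12314808e-05]
```

View pics/L1.png

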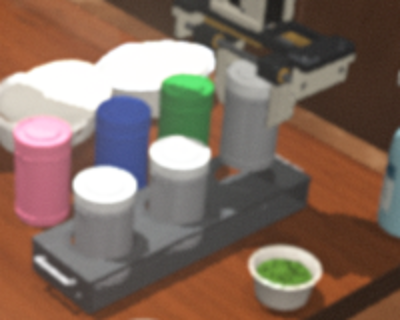

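The left tin hangs upright and clear of the rack; it weighs about 1.7 N (roughly 0.18 kg). Setting it back.

Call:
step_arm(
  deltas=[
    {"fingers":0,"dp":[0,0,-1],"dr":[0,0,0]},
    {"fingers":0,"dp":[0,0,-2],"dr":[0,0,0]},
    {"fingers":0,"dp":[0,0,-3],"dr":[0,0,0]},
    {"fingers":0,"dp":[0,0,-4],"dr":[0,0,0]},
    {"fingers":0,"dp":[0,0,-4.7],"dr":[0,0,0]},
    {"fingers":0,"dp":[0,0,-5.3],"dr":[0,0,0]},
    {"fingers":0,"dp":[0,0,-5.6],"dr":[0,0,0]},
    {"fingers":0,"dp":[0,0,-5.8],"dr":[0,0,0]},
    {"fingers":0,"dp":[0,0,-5.9],"dr":[0,0,0]},
    {"fingers":0,"dp":[0,0,-6],"dr":[0,0,0]},
    {"fingers":0,"dp":[0,0,-6],"dr":[0,0,0]},
    {"fingers":0,"dp":[0,0,-6],"dr":[0,0,0]},
  ],
)

```text
time_s: 5.25
tool_pos: [0.5172, 0.1901, 0.0761]
ee_rot: [[0.0, 1.0, 0.001], [1.0, -0.0, 0.0], [0.0, 0.001, -1.0]]
force: [-0.0, 0.7, 1.7]
opening: 0.0601
gripper_force: 30.0
```

Seated. Release, rise and go to the middle tin.

Call:
step_arm(
  deltas=[
    {"fingers":80,"dp":[0,0,0],"dr":[0,0,0]},
    {"fingers":80,"dp":[0,0,0],"dr":[0,0,0]},
    {"fingers":80,"dp":[0,0,0],"dr":[0,0,0]},
    {"fingers":80,"dp":[0,0,0],"dr":[0,0,0]},
    {"fingers":80,"dp":[0,0,2],"dr":[0,0,0]},
    {"fingers":80,"dp":[0,0,4],"dr":[0,0,0]},
    {"fingers":80,"dp":[0,0,7],"dr":[0,0,0]},
    {"fingers":80,"dp":[0,0,10],"dr":[0,0,0]},
    {"fingers":80,"dp":[0,0,10],"dr":[0,0,0]},
    {"fingers":80,"dp":[0,-4,10],"dr":[0,0,0]},
    {"fingers":80,"dp":[0,-8,10],"dr":[0,0,0]},
    {"fingers":80,"dp":[0.1,-10,10],"dr":[0,0,0]},
    {"fingers":80,"dp":[0.1,-10,10],"dr":[0,0,0]},
    {"fingers":80,"dp":[0.1,-10,10],"dr":[0,0,0]},
  ],
)

```text
time_s: 6.65
tool_pos: [0.5178, 0.09, 0.1754]
ee_rot: [[0.001, 1.0, -0.0], [1.0, -0.001, 0.0], [0.0, -0.0, -1.0]]
force: [-0.1, 0.2, -0.2]
opening: 0.0736
gripper_force: 0.0
```

Call:
step_arm(
  deltas=[
    {"fingers":80,"dp":[0,0,-2],"dr":[0,0,0]},
    {"fingers":80,"dp":[0,0,-4],"dr":[0,0,0]},
    {"fingers":80,"dp":[0,0,-5.5],"dr":[0,0,0]},
    {"fingers":80,"dp":[0,0,-7],"dr":[0,0,0]},
    {"fingers":80,"dp":[0,0,-8.5],"dr":[0,0,0]},
    {"fingers":80,"dp":[0,0,-9.5],"dr":[0,0,0]},
    {"fingers":80,"dp":[0,0,-10],"dr":[0,0,0]},
    {"fingers":80,"dp":[0,0,-10],"dr":[0,0,0]},
    {"fingers":80,"dp":[0,0,-10],"dr":[0,0,0]},
    {"fingers":0,"dp":[0,0,-10],"dr":[0,0,0]},
    {"fingers":0,"dp":[0,0,-10],"dr":[0,0,0]},
    {"fingers":0,"dp":[0,0,-10],"dr":[0,0,0]},
    {"fingers":0,"dp":[0,0,-10],"dr":[0,0,0]},
    {"fingers":0,"dp":[0,0,-10],"dr":[0,0,0]},
  ],
)

```text
time_s: 8.05
tool_pos: [0.5177, 0.09, 0.0761]
ee_rot: [[0.0, 1.0, -0.0], [1.0, -0.0, 0.0], [0.0, -0.0, -1.0]]
force: [-3.2, -0.1, 6.3]
opening: 0.0595
gripper_force: 30.0
```

Call:
step_arm(
  deltas=[
    {"fingers":0,"dp":[0,0,0.5],"dr":[0,0,0]},
    {"fingers":0,"dp":[0,0,1.5],"dr":[0,0,0]},
    {"fingers":0,"dp":[0,0,2.5],"dr":[0,0,0]},
    {"fingers":0,"dp":[0,0,3.5],"dr":[0,0,0]},
    {"fingers":0,"dp":[0,0,4.5],"dr":[0,0,0]},
    {"fingers":0,"dp":[0,0,5.5],"dr":[0,0,0]},
    {"fingers":0,"dp":[0,0,6],"dr":[0,0,0]},
    {"fingers":0,"dp":[0,0,6],"dr":[0,0,0]},
    {"fingers":0,"dp":[0,0,6],"dr":[0,0,0]},
    {"fingers":0,"dp":[0,0,6],"dr":[0,0,0]},
    {"fingers":0,"dp":[0,0,6],"dr":[0,0,0]},
    {"fingers":0,"dp":[0,0,6],"dr":[0,0,0]},
  ],
)

```text
time_s: 9.25
tool_pos: [0.5178, 0.0899, 0.1354]
ee_rot: [[0.0, 1.0, -0.001], [1.0, -0.0, -0.0], [-0.0, -0.001, -1.0]]
force: [0.3, 1.3, -6.1]
opening: 0.0596
gripper_force: 30.0
```

```bash
python3 w.py L2
```

```text
[ 0.12704108 -0.38258213 -6.02500705] [0.54604614 0.49644473 0.30126693] 9.55 [0.5180168  0.08996341 0.13570554] [-2.95306590e-04 -6.05696440e+01  1.52552957e-01 -2.70553029e+01
 -4.72718524e-02  1.67967402e-02  1.21891221e-04]
```

View pics/L2.png

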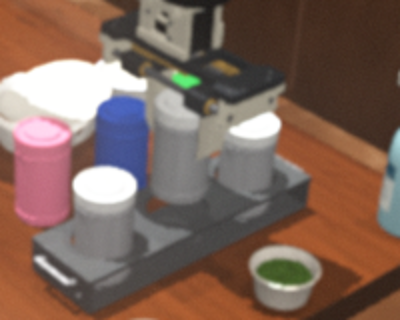

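The middle tin weighs about 6.0 N (roughly 0.61 kg), which makes it likely the full one. The left tin is back in its well. I set this one back and check the right tin too, as asked.

Call:
step_arm(
  deltas=[
    {"fingers":0,"dp":[0,0,-1],"dr":[0,0,0]},
    {"fingers":0,"dp":[0,0,-2],"dr":[0,0,0]},
    {"fingers":0,"dp":[0,0,-3],"dr":[0,0,0]},
    {"fingers":0,"dp":[0,0,-4],"dr":[0,0,0]},
    {"fingers":0,"dp":[0,0,-4.7],"dr":[0,0,0]},
    {"fingers":0,"dp":[0,0,-5.3],"dr":[0,0,0]},
    {"fingers":0,"dp":[0,0,-5.6],"dr":[0,0,0]},
    {"fingers":0,"dp":[0,0,-5.8],"dr":[0,0,0]},
    {"fingers":0,"dp":[0,0,-5.9],"dr":[0,0,0]},
    {"fingers":0,"dp":[0,0,-6],"dr":[0,0,0]},
    {"fingers":0,"dp":[0,0,-6],"dr":[0,0,0]},
    {"fingers":0,"dp":[0,0,-6],"dr":[0,0,0]},
  ],
)

```text
time_s: 10.75
tool_pos: [0.5182, 0.09, 0.0761]
ee_rot: [[0.0, 1.0, 0.001], [1.0, -0.0, 0.0], [0.0, 0.001, -1.0]]
force: [-0.7, -0.0, -1.9]
opening: 0.0597
gripper_force: 30.0
```

Call:
step_arm(
  deltas=[
    {"fingers":80,"dp":[0,0,0],"dr":[0,0,0]},
    {"fingers":80,"dp":[0,0,0],"dr":[0,0,0]},
    {"fingers":80,"dp":[0,0,0],"dr":[0,0,0]},
    {"fingers":80,"dp":[0,0,0],"dr":[0,0,0]},
    {"fingers":80,"dp":[0,0,2],"dr":[0,0,0]},
    {"fingers":80,"dp":[0,0,4],"dr":[0,0,0]},
    {"fingers":80,"dp":[0,0,7],"dr":[0,0,0]},
    {"fingers":80,"dp":[0,0,10],"dr":[0,0,0]},
    {"fingers":80,"dp":[0,0,10],"dr":[0,0,0]},
    {"fingers":80,"dp":[0,-4,10],"dr":[0,0,0]},
    {"fingers":80,"dp":[0,-8,10],"dr":[0,0,0]},
    {"fingers":80,"dp":[0,-10,10],"dr":[0,0,0]},
    {"fingers":80,"dp":[0,-10,10],"dr":[0,0,0]},
    {"fingers":80,"dp":[0,-10,10],"dr":[0,0,0]},
  ],
)

```text
time_s: 12.15
tool_pos: [0.5179, -0.01, 0.1754]
ee_rot: [[0.001, 1.0, -0.0], [1.0, -0.001, 0.0], [0.0, -0.0, -1.0]]
force: [0.3, 0.4, -0.7]
opening: 0.0734
gripper_force: 0.0
```

Call:
step_arm(
  deltas=[
    {"fingers":80,"dp":[0,0,-2],"dr":[0,0,0]},
    {"fingers":80,"dp":[0,0,-4],"dr":[0,0,0]},
    {"fingers":80,"dp":[0,0,-5.5],"dr":[0,0,0]},
    {"fingers":80,"dp":[0,0,-7],"dr":[0,0,0]},
    {"fingers":80,"dp":[0,0,-8.5],"dr":[0,0,0]},
    {"fingers":80,"dp":[0,0,-9.5],"dr":[0,0,0]},
    {"fingers":80,"dp":[0,0,-10],"dr":[0,0,0]},
    {"fingers":80,"dp":[0,0,-10],"dr":[0,0,0]},
    {"fingers":80,"dp":[0,0,-10],"dr":[0,0,0]},
    {"fingers":0,"dp":[0,0,-10],"dr":[0,0,0]},
    {"fingers":0,"dp":[0,0,-10],"dr":[0,0,0]},
    {"fingers":0,"dp":[0,0,-10],"dr":[0,0,0]},
    {"fingers":0,"dp":[0,0,-10],"dr":[0,0,0]},
    {"fingers":0,"dp":[0,0,-10],"dr":[0,0,0]},
  ],
)

```text
time_s: 13.55
tool_pos: [0.5179, -0.0101, 0.0761]
ee_rot: [[0.0, 1.0, 0.0], [1.0, -0.0, 0.0], [0.0, 0.0, -1.0]]
force: [-3.3, -0.2, 5.7]
opening: 0.0598
gripper_force: 30.0
```

Call:
step_arm(
  deltas=[
    {"fingers":0,"dp":[0,0,0.5],"dr":[0,0,0]},
    {"fingers":0,"dp":[0,0,1.5],"dr":[0,0,0]},
    {"fingers":0,"dp":[0,0,2.5],"dr":[0,0,0]},
    {"fingers":0,"dp":[0,0,3.5],"dr":[0,0,0]},
    {"fingers":0,"dp":[0,0,4.5],"dr":[0,0,0]},
    {"fingers":0,"dp":[0,0,5.5],"dr":[0,0,0]},
    {"fingers":0,"dp":[0,0,6],"dr":[0,0,0]},
    {"fingers":0,"dp":[0,0,6],"dr":[0,0,0]},
    {"fingers":0,"dp":[0,0,6],"dr":[0,0,0]},
    {"fingers":0,"dp":[0,0,6],"dr":[0,0,0]},
    {"fingers":0,"dp":[0,0,6],"dr":[0,0,0]},
    {"fingers":0,"dp":[0,0,6],"dr":[0,0,0]},
  ],
)

```text
time_s: 14.75
tool_pos: [0.5178, -0.01, 0.1354]
ee_rot: [[0.0, 1.0, -0.001], [1.0, -0.0, -0.0], [-0.0, -0.001, -1.0]]
force: [0.4, 0.4, -3.6]
opening: 0.0598
gripper_force: 30.0
```

```bash
python3 w.py L3
```

```text
[ 0.23168674 -0.14145358 -2.94435366] [0.47910409 0.44900993 0.37701943] 15.05 [ 0.51802505 -0.01003765  0.13572106] [-7.57228759e-05 -5.78530276e+01  5.39783444e-01 -2.59201849e+01
 -4.73944063e-02  3.26648110e-02 -2.08341095e-05]
```

View pics/L3.png

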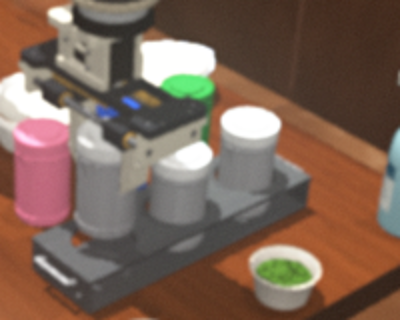

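The right tin weighs about 2.9 N (roughly 0.30 kg), so the middle one is the full one. Setting the right tin back and returning to the middle.

Call:
step_arm(
  deltas=[
    {"fingers":0,"dp":[0,0,-1],"dr":[0,0,0]},
    {"fingers":0,"dp":[0,0,-2],"dr":[0,0,0]},
    {"fingers":0,"dp":[0,0,-3],"dr":[0,0,0]},
    {"fingers":0,"dp":[0,0,-4],"dr":[0,0,0]},
    {"fingers":0,"dp":[0,0,-4.7],"dr":[0,0,0]},
    {"fingers":0,"dp":[0,0,-5.3],"dr":[0,0,0]},
    {"fingers":0,"dp":[0,0,-5.6],"dr":[0,0,0]},
    {"fingers":0,"dp":[0,0,-5.8],"dr":[0,0,0]},
    {"fingers":0,"dp":[0,0,-5.9],"dr":[0,0,0]},
    {"fingers":0,"dp":[0,0,-6],"dr":[0,0,0]},
    {"fingers":0,"dp":[0,0,-6],"dr":[0,0,0]},
    {"fingers":0,"dp":[0,0,-6],"dr":[0,0,0]},
  ],
)

```text
time_s: 16.25
tool_pos: [0.5182, -0.01, 0.0761]
ee_rot: [[0.0, 1.0, 0.001], [1.0, -0.0, 0.0], [0.0, 0.001, -1.0]]
force: [-1.0, 0.4, 2.4]
opening: 0.0597
gripper_force: 30.0
```

Call:
step_arm(
  deltas=[
    {"fingers":80,"dp":[0,0,0],"dr":[0,0,0]},
    {"fingers":80,"dp":[0,0,0],"dr":[0,0,0]},
    {"fingers":80,"dp":[0,0,0],"dr":[0,0,0]},
    {"fingers":80,"dp":[0,0,0],"dr":[0,0,0]},
    {"fingers":80,"dp":[0,0,2],"dr":[0,0,0]},
    {"fingers":80,"dp":[0,0,4],"dr":[0,0,0]},
    {"fingers":80,"dp":[0,0,7],"dr":[0,0,0]},
    {"fingers":80,"dp":[0,0,10],"dr":[0,0,0]},
    {"fingers":80,"dp":[0,0,10],"dr":[0,0,0]},
    {"fingers":80,"dp":[0,4,10],"dr":[0,0,0]},
    {"fingers":80,"dp":[0,8,10],"dr":[0,0,0]},
    {"fingers":80,"dp":[0,10,10],"dr":[0,0,0]},
    {"fingers":80,"dp":[0,10,10],"dr":[0,0,0]},
    {"fingers":80,"dp":[0,10,10],"dr":[0,0,0]},
  ],
)

```text
time_s: 17.65
tool_pos: [0.5177, 0.0899, 0.1752]
ee_rot: [[-0.001, 1.0, -0.001], [1.0, 0.001, -0.001], [-0.001, -0.001, -1.0]]
force: [-0.4, -0.5, -0.5]
opening: 0.0735
gripper_force: 0.0
```

Call:
step_arm(
  deltas=[
    {"fingers":80,"dp":[0,0,-2],"dr":[0,0,0]},
    {"fingers":80,"dp":[0,0,-4],"dr":[0,0,0]},
    {"fingers":80,"dp":[0,0,-5.5],"dr":[0,0,0]},
    {"fingers":80,"dp":[0,0,-7],"dr":[0,0,0]},
    {"fingers":80,"dp":[0,0,-8.5],"dr":[0,0,0]},
    {"fingers":80,"dp":[0,0,-9.5],"dr":[0,0,0]},
    {"fingers":80,"dp":[0,0,-10],"dr":[0,0,0]},
    {"fingers":80,"dp":[0,0,-10],"dr":[0,0,0]},
    {"fingers":80,"dp":[0,0,-10],"dr":[0,0,0]},
    {"fingers":0,"dp":[0,0,-10],"dr":[0,0,0]},
    {"fingers":0,"dp":[0,0,-10],"dr":[0,0,0]},
    {"fingers":0,"dp":[0,0,-10],"dr":[0,0,0]},
    {"fingers":0,"dp":[0,0,-10],"dr":[0,0,0]},
    {"fingers":0,"dp":[0,0,-10],"dr":[0,0,0]},
  ],
)

```text
time_s: 19.05
tool_pos: [0.5183, 0.0901, 0.0762]
ee_rot: [[0.0, 1.0, 0.001], [1.0, -0.0, 0.0], [0.0, 0.001, -1.0]]
force: [-0.5, -0.8, 5.4]
opening: 0.0597
gripper_force: 30.0
```

Base needs to be at 0.15 m or more, so lift 18 cm (base about 0.187).

Call:
step_arm(
  deltas=[
    {"fingers":0,"dp":[0,0,0.5],"dr":[0,0,0]},
    {"fingers":0,"dp":[0,0,1.5],"dr":[0,0,0]},
    {"fingers":0,"dp":[0,0,3],"dr":[0,0,0]},
    {"fingers":0,"dp":[0,0,4.5],"dr":[0,0,0]},
    {"fingers":0,"dp":[0,0,6],"dr":[0,0,0]},
    {"fingers":0,"dp":[0,0,8],"dr":[0,0,0]},
    {"fingers":0,"dp":[0,0,10],"dr":[0,0,0]},
    {"fingers":0,"dp":[0,0,12],"dr":[0,0,0]},
    {"fingers":0,"dp":[0,0,14],"dr":[0,0,0]},
    {"fingers":0,"dp":[0,0,16],"dr":[0,0,0]},
    {"fingers":0,"dp":[0,0,17.5],"dr":[0,0,0]},
    {"fingers":0,"dp":[0,0,18],"dr":[0,0,0]},
    {"fingers":0,"dp":[0,0,18],"dr":[0,0,0]},
    {"fingers":0,"dp":[0,0,18],"dr":[0,0,0]},
    {"fingers":0,"dp":[0,0,18],"dr":[0,0,0]},
    {"fingers":0,"dp":[0,0,18],"dr":[0,0,0]},
    {"fingers":0,"dp":[0,0,18],"dr":[0,0,0]},
  ],
)

```text
time_s: 20.75
tool_pos: [0.5178, 0.0899, 0.2552]
ee_rot: [[0.0, 1.0, -0.001], [1.0, -0.0, -0.0], [-0.0, -0.001, -1.0]]
force: [-0.0, -0.5, -6.1]
opening: 0.0596
gripper_force: 30.0
```

```bash
sed -i 's/130:290,270:470/90:330,200:500/;s/(400,320)/(600,480)/' w.py; python3 w.py L4
```

```text
[-0.16141486  0.32304623 -6.21032761] [0.45032729 0.45166136 0.46618153] 21.05 [0.51803306 0.08997912 0.25573834] [-2.21836846e-03 -5.57743514e+01  1.30349435e-01 -3.30815470e+01
 -5.79643738e-02  1.68403838e-02 -1.83396816e-05]
```

View pics/L4.png

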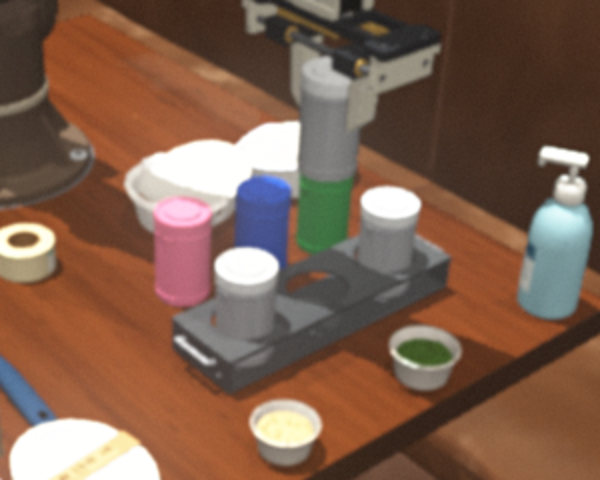

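The full tin is held upright at (330,120), and the other two are seated in their wells at (247,295) and (388,230). Nothing else has moved.

```bash
python3 -c "
from rig import manip
print(manip.job_done())"
```

```text
the job is handed in; nothing more can be done
None
```

The middle tin is the full one (about 0.61 kg, against about 0.18 kg left and 0.30 kg right); it is held upright over the rack with its base about 19 cm up, the other two are back in their wells, and the job is handed in.

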